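# Lock the timing pulley at its mark

## Task

The drive unit's shaft must be locked at its timing mark so that a new belt can be fitted. Turn the toothed pulley by its rim until the red engraved mark faces the pointer, tip the locking dog over onto the notched flange and rock the pulley gently by the rim until the dog drops fully into the notch there; then prove the lock with a light push of about 10 N along the rim, first clockwise, then anticlockwise. Never force the lock, leave the mark at the pointer and the dog home, and leave the things round the unit alone.

Things in the scene. Friction and masses are not known exactly. Their poses are not given: they have to be found in the camera images.
- drive_base: dark green cast base plate, 250 x 300 x 12 mm, bolted to the bench (it stands elsewhere each time); origin on the bench under the pulley's axis, z up; the pointer stands near its -x edge, the dog's pin near its +y edge, the -y side of the pulley is free for the hand
- pulley_axis (a point): centre of the pulley at the height of its rim's top (96 mm above the bench). The pulley lies flat and turns about the vertical. Bearing drag is about 0.22 N m, that is 3 to 4 N at the rim; it stays where it is left
- mark (a point): outer top end of the red engraved line on the rim (70 mm from the axis, 96 mm above the bench). At the start it stands 0.35 to 1.35 rad anticlockwise (seen from above) of the pointer
- pointer_tip (a point): tip of the fixed red pointer, 74 mm from the axis at the height of the rim's top: 4 mm from the mark when they face. It is set by eye and shows the notch roughly: with the mark at the pointer the notch lies up to 6.5 degrees to either side of the dog (different each time, not to be told from poses), so the dog then lands on the flange beside it and the notch is found by rocking the pulley
- dog_pin (a point): hinge pin of the locking dog, 150 mm from the pulley's axis, 62 mm above the bench; horizontal, square to the line from the axis to the pin
- dog_bar (a point): middle of the cross bar (steel, 9 mm thick, 52 mm long, red 16 mm balls at its ends) on the dog, 52 mm from the pin. Parked, the dog stands up leaning 20 degrees away from the pulley, its top end 70 mm above the pin; pushed at the bar from its outer side towards the pulley until past upright (about 20 mm), it falls over by its own weight (160 g) onto the flange
- dog (a joint): angle of the dog: 1.92 parked, 0 home in a notch, about 0.09 while its nose rides on the flange. Nose 10 mm wide: in the 13 mm notch the pulley has 1.5 mm of play each way, then a hard stop. Over 16 N between nose and notch bruises the lock. The nose feels about (65 mm x push along the rim + twist of the hand - 0.22 N m) / 83 mm: 8 to 12 N at the rim, for half a second, proves it
- pulley: aluminium belt drum, origin on the bench under its axis, -x to the mark. Hollow rim open at the top: wall 10 mm thick (outer radius 70, inner 60), 30 mm deep inside; hub of radius 21, 98 mm high. Pinch the wall from above, one finger inside, one outside (mid wall at radius 65). Below it a dark flange of radius 88 mm, top at 53 mm, with eight notches 13 mm wide in its edge
- pointer: the pointer with its foot; origin on the bench under the pulley's axis, -x towards its tip
- spanner: open-ended spanner lying on the bench, 188 mm long: leave alone
- screwdriver: red screwdriver lying on the bench, 194 mm long: leave alone
- nut_0: rusty nut lying on the bench, 25 mm: leave alone
- arbor: steel arbor lying on the bench, 84 mm long: leave alone

How it is judged (in metres and radians):
On the way, in this order (a step that is already met when the one before it is completed fails the run):
1. the mark has been brought to the pointer (within about 5 degrees) with the dog still parked up (horizontal distance between mark and pointer_tip below 0.0075 m and value of joint dog above 1.3 rad), for 0.2 s.
2. with the dog fully home in the notch at the mark, the pulley is leant clockwise against it with at least 4 N at the dog (value of joint dog below 0.035 rad and horizontal distance between mark and pointer_tip below 0.0115 m and contact force between dog and pulley above 4 N and y of mark in the frame of drive_base above 0.0004 m), for 0.25 s.
3. then it is leant anticlockwise against it with at least 4 N at the dog (value of joint dog below 0.035 rad and horizontal distance between mark and pointer_tip below 0.0115 m and contact force between dog and pulley above 4 N and y of mark in the frame of drive_base below -0.0004 m), for 0.25 s.
At the end, for the whole second after the job is handed in: the dog is fully home in its notch (within 0.035 rad), the mark faces the pointer (within 11.5 mm of its tip), the pulley is at rest and let go (value of joint dog below 0.035 rad and horizontal distance between mark and pointer_tip below 0.0115 m and angular speed of pulley below 0.05 rad/s); the robot touches nothing.
It fails at once if the lock is forced: more than 16 N between dog and pulley (contact force between dog and pulley above 16 N).
It fails at once if the spanner, screwdriver, nut or arbor is disturbed (moved more than 20 mm) (distance of any of spanner, screwdriver, nut_0, arbor from where it was at the start of the episode above 0.02 m).
It also fails if it takes over 72 s, if anything falls off the work surface, if the arm or the gripper's body presses on something with over 40 N, if the wrist force passes 120 N, or if a joint passes its speed limit or range.

## Robot

A 6-joint arm with a two-finger parallel gripper is mounted at the origin on a cart in front of the work surface, level with it; the furniture and walls round the work are solid. World frame = base frame: x ahead of the robot, y to its left, z up, the work surface at z = 0. Lengths are in mm, angles in rad, forces in N, time in s.
With the tool pointing down it reaches from about 350 to 975 mm from the base axis. Payload 7.1 kg.
Tool frame: the origin (TCP) lies midway between the tips of the shut fingers; the grasp point (between the pads) lies ctrl.grip_point_offset behind it (ctrl.grip_point_offset is the distance from the TCP to the grasp point, in mm); z points along the fingers, y is the line along which they close (so a half turn about z gives the same grasp; the last joint's range is limited). The gripper opens to 88 mm and grips with 3 to 60 N. Pads are 20 mm wide; open, the fingers measure 115 mm over their backs; the gripper's body (75 mm by 178 mm) begins 61 mm behind the grasp point.
Start: joints at [-1.297, 0.423, 1.63, -0, 1.089, -0.019], TCP at [180.414, -598.377, 200.375] pointing down, gripper open.
Joint ranges: [-3, 3], [-0.9, 2.11], [0.09, 2.58], [-1.31, 4.45], [0.11, 2.69], [-2.54, 2.54]. Speed limits (rad/s): [2.39, 2.39, 3.01, 3.14, 3.14, 3.14].

## Interface

Orientations are given as a rotation vector (axis times angle).
In Python, from workcell import ctrl gives the robot as it stands.
- The arm moves only by the tool apply_moves, never from a script. Its argument "targets" is a list of rows, each an object of numbers: "tx", "ty", "tz": the shift along the world's x, y, z in m; "spin": the turn about the world's z in degrees. In form: [{"tx": .., "ty": .., "tz": .., "spin": ..}, ...]. A call has exactly 8 rows; each row is the pose to reach, as a shift and turn from the pose commanded when the call began; what a row does not reach only later rows make up. A row lasts 1/10 s, in which the tool goes at most 50 mm and 8.59 degrees, less where a joint would pass 70% of its speed; a pose out of reach is approached as far as the arm can. A call with a gripper value outside its range is refused whole. "gripper" is the closure, from -1 (fully open) to 1 (shut), set as the call begins (left out, the last holds). The fingers move at their own pace and stop on an object; the grip force is fixed at half the most. Time passes only in rows, so rows that repeat a pose let the fingers close, or fill a call up. It gives the time, the measured TCP pose, the force, the opening and the grip force at its end, in the units of the state.
- ctrl.get_obs(): the state, without advancing time (a new reading comes with each control period).
- ctrl.get_image(name): name is "scene" or "top" or "wrist"; returns the picture (480x640x3 uint8, red, green, blue); there is no depth.
- ctrl.get_calibration(name): a dict with "fov_y" (degrees; the focal length in pixels is half the picture's height over the tangent of half this angle, whatever the lens; pixels are square), "cx", "cy" (the principal point, pixels), "rvec" (rotation vector, rad) and "tvec" (3), from world to camera coordinates, as OpenCV has them. Camera axes: x right, y down, z forward; pixel columns grow to the right and rows downward; lengths in mm; the calibration is good to about 2 mm. A picture is of the moment at which its call begins: read the wrist's pose just before it. get_calibration takes no time and is no camera call; for the wrist camera it gives the pose at the moment of the call.
- ctrl.close_job(): hands the job in; it is judged then, once.
Trained networks look in the newest picture that a camera, given by its name, has taken for a name from the list of things; names that differ only in an ending like _2 or _b are one class to them, and where a whole thing is asked for, a point or a joint stands for the part that bears it (a point fixed in the world has none). Each returns a list of dicts, best first, with "score" (0 to 1); they miss things now and then, are a little off and sometimes report something else, mostly with a low value. They report only what shows in the picture. A call takes as long as a camera call.
- ctrl.outline_of(name, camera): "pixels" (480x640 bool, what is visible of it) and "box" ([left, top, right, bottom] in pixels, round what is visible of it).
- ctrl.pinpoint(name, camera): "uv" ([column, row] in pixels: a listed point, or the origin of a listed thing).
The state is a dict: "t": time; "qpos": joint angles; "qvel": joint speeds; "joint_torque": joint torques, N m; "ee_pos": TCP position; "orientation": TCP orientation; "ft_force": force on the tool from outside, world axes, zero at the start; "moment": the same for the moment, N m; "width": finger opening in mm; "grasp_force": force on a finger pad.
Only numpy, scipy, OpenCV 4.12 (cv2) and the standard library are available. Lean on these libraries where they do the work, as an engineer would, in place of code of your own. Each camera call takes 0.05 s, during which the arm holds its last target. There are 200 camera calls.

## Working session

There is one attempt and no reset: what is moved stays moved. The work goes in short steps, Python scripts to look and compute and a tool call to move; the robot and the scene stay as the last step left them, time stands still between calls to the robot, and variables do not carry over. Pictures are saved under pics/ and viewed, at most 10 in all, crops included, and the job is handed in when it is done.

Besides the shell and the picture viewer there is one more tool, called by a JSON object that holds its "name" and its "arguments", one argument or row to a line. apply_moves: Moves the arm, as the interface text tells. Its arguments: {"type":"object","properties":{"targets":{"type":"array"},"gripper":{"type":"number"}},"required":["targets"]}

```bash
mkdir -p pics; cat > h.py <<'E'
import numpy as np,cv2
from workcell import ctrl
def cal(n):
    c=ctrl.get_calibration(n);f=240/np.tan(np.radians(c["fov_y"])/2)
    K=np.array([[f,0,c["cx"]],[0,f,c["cy"]],[0,0,1]]);R=cv2.Rodrigues(np.array(c["rvec"],float))[0]
    return K,R,np.array(c["tvec"],float)
def tri(obs): # list of (cal,uv)
    A=[];b=[]
    for (K,R,t),uv in obs:
        d=R.T@np.linalg.inv(K)@np.array([*uv,1]);d/=np.linalg.norm(d);c=-R.T@t
        P=np.eye(3)-np.outer(d,d);A.append(P);b.append(P@c)
    A=np.vstack(A);b=np.hstack(b);x=np.linalg.lstsq(A,b,rcond=None)[0]
    return x,np.linalg.norm(A@x-b)
def onz(C,uv,z):
    K,R,t=C;d=R.T@np.linalg.inv(K)@np.array([*uv,1]);c=-R.T@t
    return c+d*(z-c[2])/d[2]
def proj(C,p):
    K,R,t=C;q=K@(R@np.asarray(p,float)+t);return q[:2]/q[2]
E
python3 - <<'E'
from h import *
ims=[]
C={}
for n in("scene","top","wrist"):
    C[n]=cal(n);im=ctrl.get_image(n);ims.append(im)
    cv2.imwrite(f"pics/{n}0.png",im[:,:,::-1])
pts={}
for p in("pulley_axis","mark","pointer_tip","dog_pin","dog_bar","drive_base"):
    for n in("scene","top","wrist"):
        r=ctrl.pinpoint(p,n)
        if r: pts.setdefault(p,[]).append((n,r[0]["uv"],r[0]["score"])) 
    L=pts.get(p,[]);print(p,[(a,np.round(b),round(s,2)) for a,b,s in L])
    L2=[(C[a],b) for a,b,s in L if s>.3]
    if len(L2)>1: print("   ",tri(L2))
print(ctrl.get_obs(),ctrl.grip_point_offset)
E
```

```text
pulley_axis [('scene', array([313., 233.]), 0.57), ('top', array([320., 221.]), 0.59)]
    (array([ 532.73790993, -115.53219221,  110.37353442]), np.float64(2.7042240183705424))
mark [('scene', array([342., 236.]), 0.83), ('top', array([351., 248.]), 0.82)]
    (array([ 484.74075285, -172.49709977,   91.64395925]), np.float64(1.0228956655321546))
pointer_tip [('scene', array([334., 246.]), 0.63), ('top', array([328., 263.]), 0.78)]
    (array([ 462.45644848, -126.49347667,   96.34707617]), np.float64(8.549227498403067))
dog_pin [('scene', array([280., 281.]), 0.81), ('top', array([247., 241.]), 0.9)]
    (array([501.17008522,  30.75400737,  64.68359146]), np.float64(0.06178072651407774))
dog_bar [('scene', array([277., 271.]), 0.77), ('top', array([235., 239.]), 0.73)]
    (array([498.75696887,  44.42107365, 104.70789363]), np.float64(3.006991973415581))
drive_base [('scene', array([311., 268.]), 0.7), ('top', array([325., 233.]), 0.69)]
    (array([ 533.33682677, -119.14973984,   -2.62048634]), np.float64(9.159598282481237))
{'t': 1.05, 'qpos': array([-1.29699647e+00,  4.23089418e-01,  1.62989433e+00, -1.56028510e-05,
        1.08860177e+00, -1.89781893e-02]), 'qvel': array([-0.00193746,  0.00165617,  0.00108578,  0.00016792,  0.00155551,
        0.00171329]), 'joint_torque': array([ 2.64593087e-03, -5.44580162e+01, -2.74045926e+01,  6.45510829e-02,
        1.70230481e-02, -3.67337691e-05]), 'ee_pos': array([ 180.41318068, -598.38173664,  200.38390684]), 'orientation': array([ 3.10798056e+00,  4.58263820e-01, -2.01130582e-05]), 'ft_force': array([-0.53900344, -1.18825615, -0.55888696]), 'moment': array([-0.03222247,  0.0063968 , -0.00362109]), 'grasp_force': 0.0, 'width': 87.73425553481304} 18.700000000000003
```

```bash
python3 - <<'E'
import cv2,numpy as np
s=cv2.imread("pics/scene0.png");t=cv2.imread("pics/top0.png")
a=cv2.resize(s[160:340,200:400],(400,360),interpolation=2);b=cv2.resize(t[150:330,220:420],(400,360),interpolation=2)
cv2.imwrite("pics/c0.png",np.hstack([a,b]))
E
```

```text
(no output)
```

View pics/top0.png

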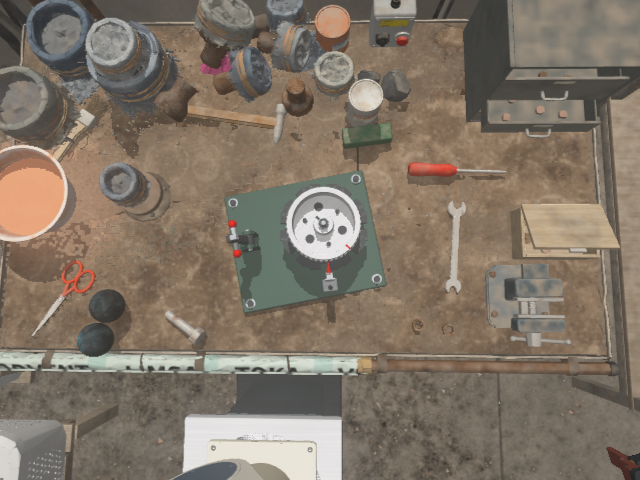

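View pics/c0.png

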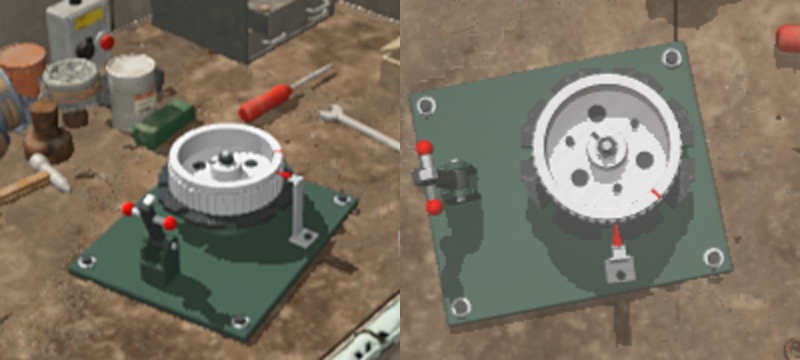

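```bash
python3 - <<'E'
from h import *
K,R,t=cal("wrist");print(-R.T@t,R[2],K[0,0]); o=ctrl.get_obs()
T=cv2.Rodrigues(o["orientation"])[0];print(T.T@(-R.T@t-o["ee_pos"]),T.T@R.T)
E
```

```text
[ 246.71664791 -578.40753185  383.77937035] [-0.24497945 -0.07400049 -0.96670006] 363.51503150100876
[ 6.92442343e+01  1.35973724e-02 -1.83396430e+02] [[-1.10847732e-03 -9.66703004e-01 -2.55898562e-01]
 [ 9.99999290e-01 -1.18336249e-03  1.38662509e-04]
 [-4.36866224e-04 -2.55898227e-01  9.66703629e-01]]
```

{"name": "apply_moves", "arguments": {
  "targets": [
    {"tx": 0.01, "ty": 0.02, "tz": 0.04},
    {"tx": 0.03, "ty": 0.05, "tz": 0.07},
    {"tx": 0.06, "ty": 0.09, "tz": 0.08},
    {"tx": 0.08, "ty": 0.13, "tz": 0.09},
    {"tx": 0.1, "ty": 0.17, "tz": 0.1},
    {"tx": 0.12, "ty": 0.21, "tz": 0.1},
    {"tx": 0.15, "ty": 0.25, "tz": 0.1},
    {"tx": 0.18, "ty": 0.29, "tz": 0.1}
  ],
  "gripper": 0.18
}}

```text
validation failed for argument at $.ta...
```

{"name": "apply_moves", "arguments": {
  "targets": [
    {"tx": 0.01, "ty": 0.02, "tz": 0.04, "spin": 0},
    {"tx": 0.03, "ty": 0.05, "tz": 0.07, "spin": 0},
    {"tx": 0.06, "ty": 0.09, "tz": 0.08, "spin": 0},
    {"tx": 0.08, "ty": 0.13, "tz": 0.09, "spin": 0},
    {"tx": 0.1, "ty": 0.17, "tz": 0.1, "spin": 0},
    {"tx": 0.12, "ty": 0.21, "tz": 0.1, "spin": 0},
    {"tx": 0.15, "ty": 0.25, "tz": 0.1, "spin": 0},
    {"tx": 0.18, "ty": 0.29, "tz": 0.1, "spin": 0}
  ],
  "gripper": 0.18
}}

```text
t: 1.85
ee_pos: [361.0, -306.8, 300.9]
orientation: [3.107, 0.457, 0.001]
ft_force: [1.2, 0.4, -0.9]
width: 35.9
grasp_force: 0.0
```

{"name": "apply_moves", "arguments": {
  "targets": [
    {"tx": 0.03, "ty": 0.03, "tz": 0.0, "spin": 0},
    {"tx": 0.06, "ty": 0.06, "tz": 0.0, "spin": 0},
    {"tx": 0.09, "ty": 0.09, "tz": 0.0, "spin": 0},
    {"tx": 0.12, "ty": 0.12, "tz": 0.0, "spin": 0},
    {"tx": 0.14, "ty": 0.15, "tz": 0.0, "spin": 0},
    {"tx": 0.15, "ty": 0.17, "tz": 0.0, "spin": 0},
    {"tx": 0.16, "ty": 0.18, "tz": 0.0, "spin": 0},
    {"tx": 0.16, "ty": 0.18, "tz": 0.0, "spin": 0}
  ]
}}

```text
t: 2.65
ee_pos: [521.3, -127.6, 300.4]
orientation: [3.107, 0.461, 0.001]
ft_force: [0.5, 0.6, 0.0]
width: 35.9
grasp_force: 0.0
```

```bash
cat > look.py <<'E'
from h import *
import sys
o=ctrl.get_obs();print(o["t"],np.round(o["ee_pos"],1),np.round(o["orientation"],3),round(o["width"],1),np.round(o["ft_force"],1))
Cw=cal("wrist");im=ctrl.get_image("wrist");cv2.imwrite(f"pics/{sys.argv[1]}.png",im[:,:,::-1])
z={"pulley_axis":96,"mark":96,"pointer_tip":96,"dog_pin":62,"dog_bar":111}
for p in z:
    r=ctrl.pinpoint(p,"wrist")
    if r: print(p,np.round(r[0]["uv"],1),round(r[0]["score"],2),np.round(onz(Cw,r[0]["uv"],z[p]),1))
E
python3 look.py w1
```

```text
2.65 [ 521.3 -127.6  300.4] [3.107e+00 4.610e-01 1.000e-03] 35.9 [0.5 0.6 0. ]
pulley_axis [323.6 200. ] 0.86 [ 535.  -123.5   96. ]
mark [350.9 254.9] 0.94 [ 485.2 -170.3   96. ]
pointer_tip [305.3 262.8] 0.55 [ 461.6 -124.2   96. ]
dog_pin [191.9 184.7] 0.91 [503.5  25.4  62. ]
dog_bar [158.3 185.6] 0.59 [502.5  42.5 111. ]
```

View pics/w1.png

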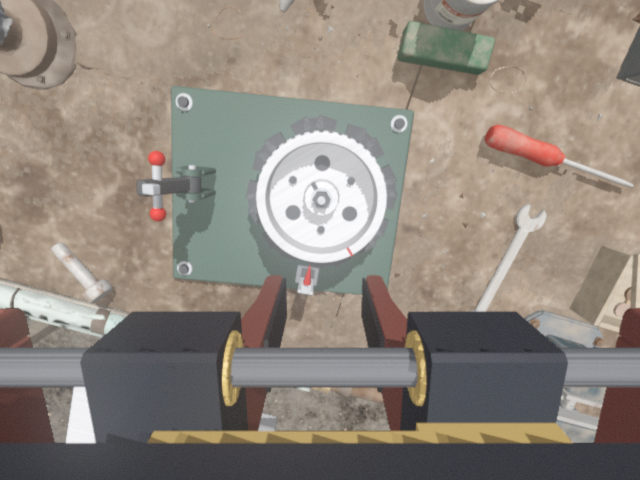

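```bash
cat > fit.py <<'E'
from h import *
from scipy.optimize import least_squares
def circ(im,C,uv,z=96):
    hsv=cv2.cvtColor(im,cv2.COLOR_RGB2HSV);m=((hsv[...,2]>165)&(hsv[...,1]<45)).astype(np.uint8)
    n,l,st,ce=cv2.connectedComponentsWithStats(m)
    w=[i for i in range(1,n) if st[i,4]>150 and np.hypot(*(ce[i]-uv))<30]
    ys,xs=np.nonzero(np.isin(l,w));h=cv2.convexHull(np.c_[xs,ys].astype(np.float32))[:,0]
    P=np.array([onz(C,u,z)[:2] for u in h])
    r=least_squares(lambda p:np.hypot(*(P-p[:2]).T)-p[2],[*P.mean(0),70],loss="soft_l1")
    return r.x,np.sqrt(np.mean(r.fun**2))
def red(im,C,uv,z=96,rad=18):
    a=im.astype(int);m=(a[...,0]>130)&(a[...,1]<90)&(a[...,2]<90)
    ys,xs=np.nonzero(m);k=np.hypot(xs-uv[0],ys-uv[1])<rad
    return np.array([onz(C,u,z)[:2] for u in np.c_[xs[k],ys[k]]])
E
python3 - <<'E'
from fit import *
im=cv2.imread("pics/w1.png")[:,:,::-1].copy();C=cal("wrist")
print("wrist",circ(im,C,(322,197)))
c=circ(im,C,(322,197))[0][:2]
for nm,uv,r in(("mark",(350,252),10),("ptr",(308,272),13)):
    P=red(im,C,uv,rad=r);d=P-c;print(nm,len(P),np.c_[np.hypot(*d.T),np.degrees(np.arctan2(d[:,1],d[:,0]))].round(1).tolist()[:40:4])
im=cv2.imread("pics/top0.png")[:,:,::-1].copy();C=cal("top");print("top",circ(im,C,(322,222)))
for n in("top",):
    m=ctrl.get_image(n)
for n in("wrist","top"):
    r=ctrl.outline_of("drive_base",n);print(len(r))
    m=r[0]["pixels"].astype(np.uint8);C=cal(n)
    cn=max(cv2.findContours(m,cv2.RETR_EXTERNAL,cv2.CHAIN_APPROX_NONE)[0],key=cv2.contourArea)[:,0]
    P=np.array([onz(C,u,12)[:2] for u in cn],np.float32);print(n,cv2.minAreaRect(P))
E
```

```text
wrist (array([ 533.78462399, -122.41111223,   70.74665739]), np.float64(0.26052562651403544))Traceback (most recent call last):
  File "<stdin>", line 6, in <module>
ValueError: operands could not be broadcast together with shapes (0,) (2,)
```

```bash
sed -i 's/m=(a\[...,0\]>130).*/m=a[...,0]-a[...,1]>60/' fit.py
python3 - <<'E'
from fit import *
im=cv2.imread("pics/w1.png")[:,:,::-1].copy();C=cal("wrist")
c=circ(im,C,(322,197))[0][:2]
for nm,uv,r in(("mark",(350,252),10),("ptr",(308,272),13)):
    P=red(im,C,uv,rad=r)
    if len(P): d=P-c;print(nm,len(P),np.c_[np.hypot(*d.T),np.degrees(np.arctan2(d[:,1],d[:,0]))].round(1).tolist()[:40:3])
im=ctrl.get_image("top");C=cal("top");print("top",circ(im,C,(322,222)))
for n in("wrist","top"):
    r=ctrl.outline_of("drive_base",n);print(len(r))
    m=r[0]["pixels"].astype(np.uint8);C=cal(n)
    cn=max(cv2.findContours(m,cv2.RETR_EXTERNAL,cv2.CHAIN_APPROX_NONE)[0],key=cv2.contourArea)[:,0]
    P=np.array([onz(C,u,12)[:2] for u in cn],np.float32);print(n,cv2.minAreaRect(P))
E
```

```text
mark 15 [[61.4, -135.6], [64.0, -135.7], [66.0, -134.4], [68.1, -135.3], [69.6, -134.9]]
ptr 84 [[76.5, -173.7], [78.9, -173.4], [81.4, -173.9], [82.8, -174.5], [83.9, -174.4], [85.3, -175.0], [84.7, -172.7], [86.3, -174.1], [85.7, -171.9], [87.3, -173.2], [89.1, -175.3], [88.5, -173.1], [90.3, -175.1], [89.6, -173.0]]
top (array([ 532.72429614, -119.74487599,   67.84126418]), np.float64(11.735879713578075))
1
wrist ((505.59954833984375, -59.8980712890625), (247.87985229492188, 341.8529357910156), 11.11153793334961)
2
top ((529.4150390625, -66.19847106933594), (254.94766235351562, 147.33392333984375), 75.88307189941406)
```

```bash
python3 - <<'E'
from fit import *
C=cal("wrist");P=[onz(C,u,15)[:2] for u in((184,102),(400,124),(184,268))]
print(np.round(P,1));a=P[1]-P[0];b=P[2]-P[0];print(np.hypot(*a),np.hypot(*b),np.degrees(np.arctan2(a[1],a[0]))+90,np.degrees(np.arctan2(b[1],b[0]))-180)
C=cal("top");P=[onz(C,u,15)[:2] for u in((233,203),(356,179),(377,279),(250.5,303))]
print(np.round(P,1))
for i,j in((0,1),(3,2),(0,3),(1,2)):
    a=P[j]-P[i];print(np.hypot(*a),np.degrees(np.arctan2(a[1],a[0])))
E
```

```text
[[ 588.4   67.7]
 [ 639.4 -191.3]
 [ 379.7   27. ]]
263.89940698672376 212.57307797173172 11.146849979533997 -348.9612581782911
[[ 588.1   70.9]
 [ 640.  -187.6]
 [ 430.7 -229.7]
 [ 379.9   28.7]]
263.6961362544268 -78.65181519751118
263.2900087857687 -78.89116906816223
212.3981148003808 -168.52239715352692
213.4974791519689 -168.63267163096197
```

{"name": "apply_moves", "arguments": {
  "targets": [
    {"tx": 0.015, "ty": -0.03, "tz": -0.03, "spin": 0},
    {"tx": 0.031, "ty": -0.0555, "tz": -0.07, "spin": 0},
    {"tx": 0.0315, "ty": -0.0555, "tz": -0.11, "spin": 0},
    {"tx": 0.0315, "ty": -0.0555, "tz": -0.15, "spin": 0},
    {"tx": 0.0315, "ty": -0.0555, "tz": -0.18, "spin": 0},
    {"tx": 0.0315, "ty": -0.0555, "tz": -0.18, "spin": 0},
    {"tx": 0.0315, "ty": -0.0555, "tz": -0.18, "spin": 0},
    {"tx": 0.0315, "ty": -0.0555, "tz": -0.18, "spin": 0}
  ]
}}

```text
t: 3.9
ee_pos: [553.3, -184.4, 122.4]
orientation: [3.107, 0.458, 0.004]
ft_force: [0.0, -1.3, 0.0]
width: 36.2
grasp_force: 0.0
```

```bash
python3 look.py w2
```

```text
3.9 [ 553.3 -184.4  122.4] [3.107 0.458 0.004] 36.2 [ 0.  -1.3  0. ]
pulley_axis [274.1 351.5] 0.62 [ 487.8 -170.6   96. ]
mark [270.1 351.5] 0.76 [ 487.1 -168.2   96. ]
dog_pin [ 10.8 229.6] 0.56 [505.6  25.1  62. ]
```

View pics/w2.png

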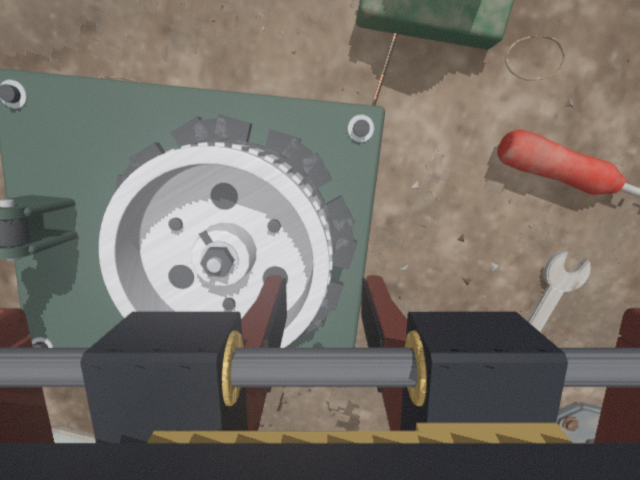

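{"name": "apply_moves", "arguments": {
  "targets": [
    {"tx": -0.0005, "ty": 0.0005, "tz": -0.02, "spin": 0},
    {"tx": -0.0005, "ty": 0.0005, "tz": -0.035, "spin": 0},
    {"tx": -0.0005, "ty": 0.0005, "tz": -0.045, "spin": 0},
    {"tx": -0.0005, "ty": 0.0005, "tz": -0.049, "spin": 0},
    {"tx": -0.0005, "ty": 0.0005, "tz": -0.049, "spin": 0},
    {"tx": -0.0005, "ty": 0.0005, "tz": -0.049, "spin": 0},
    {"tx": -0.0005, "ty": 0.0005, "tz": -0.049, "spin": 0},
    {"tx": -0.0005, "ty": 0.0005, "tz": -0.049, "spin": 0}
  ]
}}

```text
t: 5.0
ee_pos: [551.8, -183.5, 71.9]
orientation: [3.108, 0.458, 0.001]
ft_force: [-0.1, -0.4, 0.4]
width: 36.2
grasp_force: 0.0
```

{"name": "apply_moves", "arguments": {
  "targets": [
    {"tx": 0, "ty": 0, "tz": 0, "spin": 0},
    {"tx": 0, "ty": 0, "tz": 0, "spin": 0},
    {"tx": 0, "ty": 0, "tz": 0, "spin": 0},
    {"tx": 0, "ty": 0, "tz": 0, "spin": 0},
    {"tx": 0, "ty": 0, "tz": 0, "spin": 0},
    {"tx": 0, "ty": 0, "tz": 0, "spin": 0},
    {"tx": 0, "ty": 0, "tz": 0, "spin": 0},
    {"tx": 0, "ty": 0, "tz": 0, "spin": 0}
  ],
  "gripper": 1
}}

```text
t: 5.8
ee_pos: [551.4, -183.4, 71.4]
orientation: [-3.108, -0.458, 0.0]
ft_force: [-0.2, -0.2, 0.8]
width: 9.5
grasp_force: 29.7
```

```bash
cat > arc.py <<'E'
from h import *
import sys
# arc.py ax ay  angles(deg, +ccw): shifts of current TCP rotated about the axis
A=np.array([float(sys.argv[1]),float(sys.argv[2])]);o=ctrl.get_obs();p=o["ee_pos"][:2]-A
print(o["t"],np.round(o["ee_pos"],1),"r",np.hypot(*p).round(1),"ang",np.degrees(np.arctan2(p[1],p[0])).round(1),"F",np.round(o["ft_force"],1),"M",np.round(o["moment"],2))
for a in map(float,sys.argv[3:]):
    t=np.radians(a);R=np.array([[np.cos(t),-np.sin(t)],[np.sin(t),np.cos(t)]]);print(a,np.round((R@p-p)/1000,4))
E
python3 arc.py 533.3 -121.7 -2.5 -7.5 -13.5 -20 -26.5 -31.5 -35.5 -37
```

```text
5.8 [ 551.4 -183.4   71.4] r 64.3 ang -73.6 F [-0.2 -0.2  0.8] M [ 0.    0.11 -0.14]
-2.5 [-0.0027 -0.0007]
-7.5 [-0.0082 -0.0018]
-13.5 [-0.0149 -0.0025]
-20.0 [-0.0222 -0.0025]
-26.5 [-0.0294 -0.0016]
-31.5 [-0.0349 -0.0004]
-35.5 [-0.0392  0.0009]
-37.0 [-0.0408  0.0015]
```

{"name": "apply_moves", "arguments": {
  "targets": [
    {"tx": -0.0027, "ty": -0.0007, "tz": 0, "spin": -2.5},
    {"tx": -0.0055, "ty": -0.0012, "tz": 0, "spin": -5},
    {"tx": -0.0082, "ty": -0.0018, "tz": 0, "spin": -7.5},
    {"tx": -0.0115, "ty": -0.0022, "tz": 0, "spin": -10.5},
    {"tx": -0.0149, "ty": -0.0025, "tz": 0, "spin": -13.5},
    {"tx": -0.0185, "ty": -0.0026, "tz": 0, "spin": -16.8},
    {"tx": -0.0222, "ty": -0.0025, "tz": 0, "spin": -20},
    {"tx": -0.0222, "ty": -0.0025, "tz": 0, "spin": -20}
  ]
}}

```text
t: 6.6
ee_pos: [529.7, -185.4, 71.4]
orientation: [-3.14, 0.09, -0.002]
ft_force: [2.8, 3.3, -0.8]
width: 9.2
grasp_force: 29.7
```

```bash
python3 arc.py 533.2 -121.2 -3 -6 -9 -12 -15 -17
```

```text
6.6 [ 529.7 -185.4   71.4] r 64.3 ang -93.1 F [ 2.8  3.3 -0.8] M [ 0.65 -0.45 -0.06]
-3.0 [-0.0034  0.0003]
-6.0 [-0.0067  0.0007]
-9.0 [-0.01    0.0013]
-12.0 [-0.0133  0.0021]
-15.0 [-0.0165  0.0031]
-17.0 [-0.0186  0.0038]
```

{"name": "apply_moves", "arguments": {
  "targets": [
    {"tx": -0.0034, "ty": 0.0005, "tz": 0, "spin": -3},
    {"tx": -0.0067, "ty": 0.001, "tz": 0, "spin": -6},
    {"tx": -0.01, "ty": 0.0017, "tz": 0, "spin": -9},
    {"tx": -0.0133, "ty": 0.0025, "tz": 0, "spin": -12},
    {"tx": -0.0165, "ty": 0.0035, "tz": 0, "spin": -15},
    {"tx": -0.0186, "ty": 0.0043, "tz": 0, "spin": -17},
    {"tx": -0.0186, "ty": 0.0043, "tz": 0, "spin": -17},
    {"tx": -0.0186, "ty": 0.0043, "tz": 0, "spin": -17}
  ]
}}

```text
t: 7.4
ee_pos: [511.4, -181.3, 71.4]
orientation: [-3.093, 0.549, -0.002]
ft_force: [3.6, 3.6, -0.9]
width: 9.0
grasp_force: 29.7
```

{"name": "apply_moves", "arguments": {
  "targets": [
    {"tx": 0, "ty": 0, "tz": 0, "spin": 0},
    {"tx": 0, "ty": 0, "tz": 0, "spin": 0},
    {"tx": 0, "ty": 0, "tz": 0, "spin": 0},
    {"tx": 0, "ty": 0, "tz": 0, "spin": 0},
    {"tx": 0, "ty": 0, "tz": 0, "spin": 0},
    {"tx": 0, "ty": 0, "tz": 0, "spin": 0},
    {"tx": 0, "ty": 0, "tz": 0, "spin": 0},
    {"tx": 0, "ty": 0, "tz": 0, "spin": 0}
  ],
  "gripper": 0.18
}}

```text
t: 8.2
ee_pos: [510.6, -181.6, 71.4]
orientation: [3.093, -0.551, -0.0]
ft_force: [0.3, 0.2, -0.8]
width: 36.2
grasp_force: 0.0
```

```bash
python3 - <<'E'
from fit import *
o=ctrl.get_obs();print(o["t"],o["ee_pos"],o["ft_force"],o["width"])
im=ctrl.get_image("top");cv2.imwrite("pics/top1.png",im[:,:,::-1]);C=cal("top")
for p in("mark","pointer_tip"):
    r=ctrl.pinpoint(p,"top");print(p,[(np.round(x["uv"],1),round(x["score"],2),np.round(onz(C,x["uv"],96),1)) for x in r[:2]])
c=im[150:330,220:420,::-1];cv2.imwrite("pics/c1.png",cv2.resize(c,(600,540),interpolation=2))
E
```

```text
8.2 [ 510.57845461 -181.59318926   71.38071296] [ 0.25688375  0.21542372 -0.80872555] 36.22172291579727
mark []
pointer_tip [(array([188. , 323.4]), 0.69, array([343. , 130.7,  96. ]))]
```

View pics/c1.png

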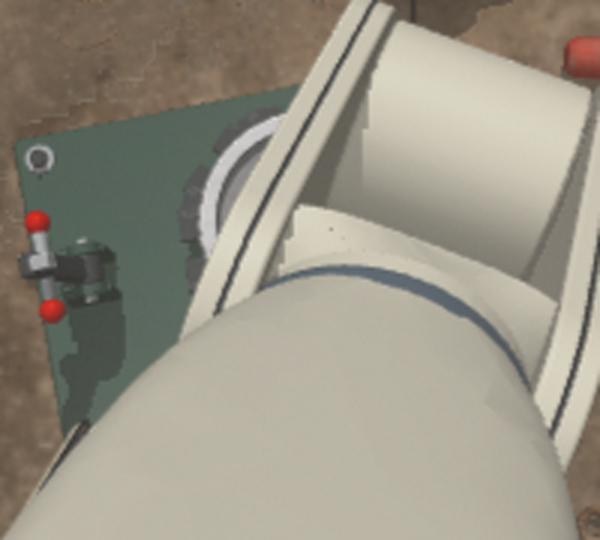

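{"name": "apply_moves", "arguments": {
  "targets": [
    {"tx": 0, "ty": 0, "tz": 0.03, "spin": 0},
    {"tx": 0, "ty": 0, "tz": 0.07, "spin": 0},
    {"tx": 0, "ty": 0.02, "tz": 0.11, "spin": 6},
    {"tx": 0, "ty": 0.04, "tz": 0.15, "spin": 13},
    {"tx": 0, "ty": 0.07, "tz": 0.19, "spin": 20},
    {"tx": 0, "ty": 0.1, "tz": 0.22, "spin": 27},
    {"tx": -0.005, "ty": 0.12, "tz": 0.23, "spin": 31.5},
    {"tx": -0.005, "ty": 0.12, "tz": 0.23, "spin": 31.5}
  ]
}}

```text
t: 9.15
ee_pos: [506.1, -59.8, 303.5]
orientation: [3.125, 0.314, 0.006]
ft_force: [0.1, 0.2, 0.2]
width: 36.1
grasp_force: 0.0
```

```bash
python3 look.py w3; python3 - <<'E'
from fit import *
im=cv2.imread("pics/w3.png")[:,:,::-1].copy();C=cal("wrist")
uv=proj(C,(533.5,-121.7,96));c,e=circ(im,C,uv);print(c,e);c=c[:2]
a=np.radians(np.array([-172,-174]));tip=proj(C,(*(c+82*np.array([np.cos(a[1]),np.sin(a[1])])),96))
print(tip);P=red(im,C,tip,rad=30);d=P-c
X=np.c_[np.hypot(*d.T),np.degrees(np.arctan2(d[:,1],d[:,0]))];X=X[np.argsort(X[:,0])]
print(X.round(1)[:28].tolist())
E
```

```text
9.15 [506.1 -59.8 303.5] [3.125 0.314 0.006] 36.1 [0.1 0.2 0.2]
pulley_axis [386.2 199.9] 0.88 [ 534.  -123.3   96. ]
mark [381.7 259.4] 0.86 [ 467.8 -134.5   96. ]
pointer_tip [374.3 264.7] 0.76 [ 460.1 -127.8   96. ]
dog_pin [251.9 196.1] 0.8 [503.8  24.9  62. ]
dog_bar [227.6 202.7] 0.66 [500.1  40.5 111. ]
[ 532.76253362 -121.46104098   70.36199702] 0.5766650353389309
[373.40554829 270.78568307]
[[60.8, -169.6], [62.0, -168.5], [62.0, -169.5], [63.1, -169.4], [64.3, -169.4], [65.4, -169.3], [65.5, -170.3], [66.6, -169.3], [66.6, -170.3], [67.8, -169.3], [67.8, -170.2], [68.9, -169.2], [69.0, -170.1], [70.1, -169.2], [70.1, -170.1], [76.1, -172.3], [77.3, -172.3], [77.4, -173.1], [78.5, -172.2], [78.6, -173.0], [79.7, -172.1], [79.7, -172.9], [80.9, -172.0], [80.9, -172.8], [81.0, -173.6], [82.0, -171.9], [82.1, -172.7], [82.2, -173.5]]
```

View pics/w3.png

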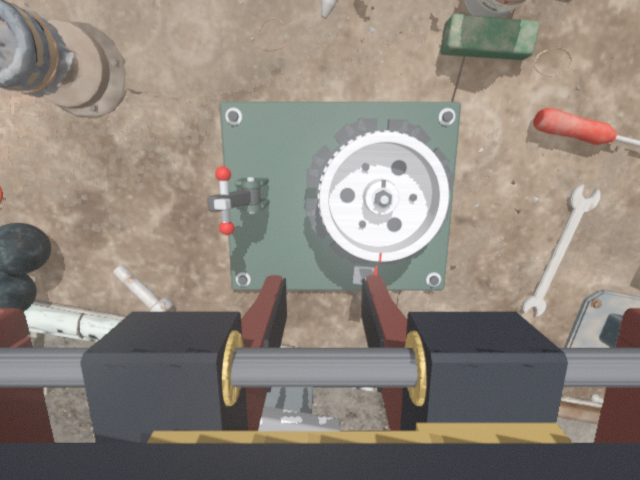

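{"name": "apply_moves", "arguments": {
  "targets": [
    {"tx": -0.02, "ty": -0.03, "tz": -0.02, "spin": 0},
    {"tx": -0.05, "ty": -0.05, "tz": -0.04, "spin": 0},
    {"tx": -0.07, "ty": -0.07, "tz": -0.07, "spin": 0},
    {"tx": -0.07, "ty": -0.07, "tz": -0.09, "spin": 0},
    {"tx": -0.07, "ty": -0.07, "tz": -0.1, "spin": 0},
    {"tx": -0.07, "ty": -0.07, "tz": -0.1, "spin": 0},
    {"tx": -0.07, "ty": -0.07, "tz": -0.1, "spin": 0},
    {"tx": -0.07, "ty": -0.07, "tz": -0.1, "spin": 0}
  ]
}}

```text
t: 10.25
ee_pos: [436.7, -131.6, 202.2]
orientation: [3.126, 0.309, 0.002]
ft_force: [0.4, 0.4, -0.6]
width: 36.1
grasp_force: 0.0
```

```bash
python3 look.py w4; python3 - <<'E'
from fit import *
im=cv2.imread("pics/w4.png")[:,:,::-1].copy();C=cal("wrist")
uv=proj(C,(533,-121.5,96));print(uv);c,e=circ(im,C,uv);print(c,e);c=c[:2]
a=np.radians(-172);tip=proj(C,(*(c+76*np.array([np.cos(a),np.sin(a)])),96))
print(tip);P=red(im,C,tip,rad=40);d=P-c
X=np.c_[np.hypot(*d.T),np.degrees(np.arctan2(d[:,1],d[:,0]))]
for r in range(58,92,2):
    k=abs(X[:,0]-r)<1
    if k.any(): print(r,k.sum(),X[k,1].mean().round(2))
E
```

```text
10.25 [ 436.7 -131.6  202.2] [3.126e+00 3.090e-01 2.000e-03] 36.1 [ 0.4  0.4 -0.6]
pulley_axis [ 48.1 251.7] 0.66 [377.9  89.3  96. ]
mark [332.7 197.3] 0.88 [ 468.1 -132.9   96. ]
dog_pin [154.8 113.1] 0.64 [504.1  26.4  62. ]
dog_bar [100.6 107.6] 0.81 [500.3  42.6 111. ]
[335.67169508 108.38458311]
[ 533.14560489 -120.55864944   69.32391543] 0.07700744605565303
[328.42910711 208.31802172]
60 3 -170.2
62 9 -170.15
64 6 -170.1
66 9 -170.05
68 6 -170.0
70 6 -169.97
76 7 -173.3
78 6 -173.36
80 11 -173.44
82 10 -173.12
84 17 -173.21
86 14 -173.41
88 18 -173.17
90 21 -173.59
```

{"name": "apply_moves", "arguments": {
  "targets": [
    {"tx": 0.012, "ty": 0.04, "tz": 0.01, "spin": 0},
    {"tx": 0.024, "ty": 0.085, "tz": 0.01, "spin": 0},
    {"tx": 0.036, "ty": 0.13, "tz": 0.01, "spin": 0},
    {"tx": 0.047, "ty": 0.175, "tz": 0.01, "spin": 0},
    {"tx": 0.055, "ty": 0.21, "tz": 0.0, "spin": 0},
    {"tx": 0.055, "ty": 0.219, "tz": -0.03, "spin": 0},
    {"tx": 0.055, "ty": 0.219, "tz": -0.03, "spin": 0},
    {"tx": 0.055, "ty": 0.219, "tz": -0.03, "spin": 0}
  ],
  "gripper": 1
}}

```text
t: 11.35
ee_pos: [490.1, 87.2, 171.3]
orientation: [3.126, 0.31, -0.003]
ft_force: [0.4, -0.2, 0.6]
width: 0.6
grasp_force: 0.0
```

{"name": "apply_moves", "arguments": {
  "targets": [
    {"tx": 0, "ty": 0, "tz": -0.03, "spin": 0},
    {"tx": 0, "ty": 0, "tz": -0.055, "spin": 0},
    {"tx": 0, "ty": 0, "tz": -0.069, "spin": 0},
    {"tx": 0, "ty": 0, "tz": -0.069, "spin": 0},
    {"tx": 0.002, "ty": -0.01, "tz": -0.069, "spin": 0},
    {"tx": 0.003, "ty": -0.015, "tz": -0.069, "spin": 0},
    {"tx": 0.003, "ty": -0.015, "tz": -0.069, "spin": 0},
    {"tx": 0.003, "ty": -0.015, "tz": -0.069, "spin": 0}
  ]
}}

```text
t: 12.15
ee_pos: [494.2, 72.1, 103.2]
orientation: [-3.126, -0.307, -0.002]
ft_force: [1.2, 0.6, 0.0]
width: 0.3
grasp_force: 0.0
```

```bash
python3 look.py w5; python3 -c "
import cv2
a=cv2.imread('pics/w5.png');from workcell import ctrl
b=ctrl.get_image('scene')[200:320,220:360,::-1]
import numpy as np
cv2.imwrite('pics/c5.png',np.hstack([cv2.resize(a,(400,300)),cv2.resize(b,(350,300),interpolation=2)]))"
```

```text
12.15 [494.2  72.1 103.2] [-3.126e+00 -3.070e-01 -2.000e-03] 0.3 [1.2 0.6 0. ]
dog_pin [395.6 259.1] 0.83 [502.4  26.2  62. ]
dog_bar [381.  283.5] 0.76 [501.1  43.3 111. ]
```

View pics/c5.png

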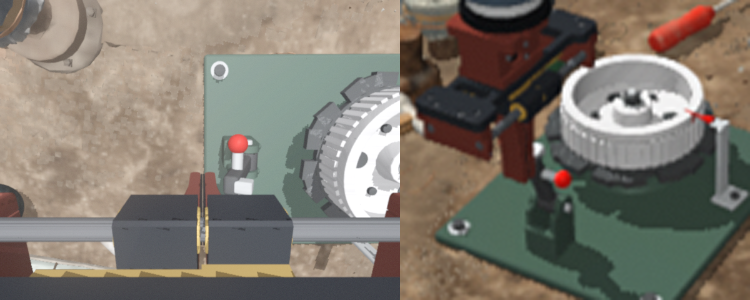

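{"name": "apply_moves", "arguments": {
  "targets": [
    {"tx": 0.001, "ty": -0.005, "tz": 0, "spin": 0},
    {"tx": 0.002, "ty": -0.01, "tz": 0, "spin": 0},
    {"tx": 0.003, "ty": -0.015, "tz": 0, "spin": 0},
    {"tx": 0.004, "ty": -0.02, "tz": 0, "spin": 0},
    {"tx": 0.005, "ty": -0.024, "tz": 0, "spin": 0},
    {"tx": 0.0055, "ty": -0.028, "tz": 0, "spin": 0},
    {"tx": 0.006, "ty": -0.031, "tz": 0, "spin": 0},
    {"tx": 0.0065, "ty": -0.033, "tz": 0, "spin": 0}
  ]
}}

```text
t: 13.3
ee_pos: [500.1, 39.1, 102.3]
orientation: [3.126, 0.308, -0.0]
ft_force: [0.8, 0.1, -0.3]
width: 0.2
grasp_force: 0.1
```

{"name": "apply_moves", "arguments": {
  "targets": [
    {"tx": 0.0004, "ty": -0.002, "tz": 0, "spin": 0},
    {"tx": 0.0008, "ty": -0.004, "tz": 0, "spin": 0},
    {"tx": 0.0012, "ty": -0.006, "tz": 0, "spin": 0},
    {"tx": 0.0016, "ty": -0.008, "tz": 0, "spin": 0},
    {"tx": 0.0016, "ty": -0.008, "tz": 0, "spin": 0},
    {"tx": 0.0016, "ty": -0.008, "tz": 0, "spin": 0},
    {"tx": 0.0016, "ty": -0.008, "tz": 0, "spin": 0},
    {"tx": 0.0016, "ty": -0.008, "tz": 0, "spin": 0}
  ]
}}

```text
t: 14.1
ee_pos: [501.7, 31.5, 102.4]
orientation: [3.126, 0.309, -0.0]
ft_force: [0.2, -0.2, -0.2]
width: 0.3
grasp_force: 0.0
```

```bash
cat > dog.py <<'E'
from h import *
import sys
im=ctrl.get_image("scene");cv2.imwrite(f"pics/{sys.argv[1]}.png",cv2.resize(im[160:310,200:400,::-1],(800,600),interpolation=2))
C=cal("scene");A=np.array([533,-121.2]);pin=np.array([503.6,25.8])
u=(pin-A)/np.hypot(*(pin-A))
for a in(1.92,1.57,.3,.09,0): # dog angle -> bar pixel
    q=pin-52*np.cos(a)*u;print(a,proj(C,(*q,62+52*np.sin(a))).round(1))
for p in("dog_bar","dog_pin"):
    r=ctrl.pinpoint(p,"scene");print(p,[(np.round(x["uv"],1),round(x["score"],2)) for x in r[:1]])
E
python3 dog.py s6
```

```text
1.92 [275.8 267.9]
1.57 [280.1 262.6]
0.3 [292.4 264. ]
0.09 [293.1 267.1]
0 [293.2 268.6]
dog_bar [(array([281.6, 262.4]), 0.48)]
dog_pin [(array([276.9, 283.9]), 0.65)]
```

View pics/s6.png

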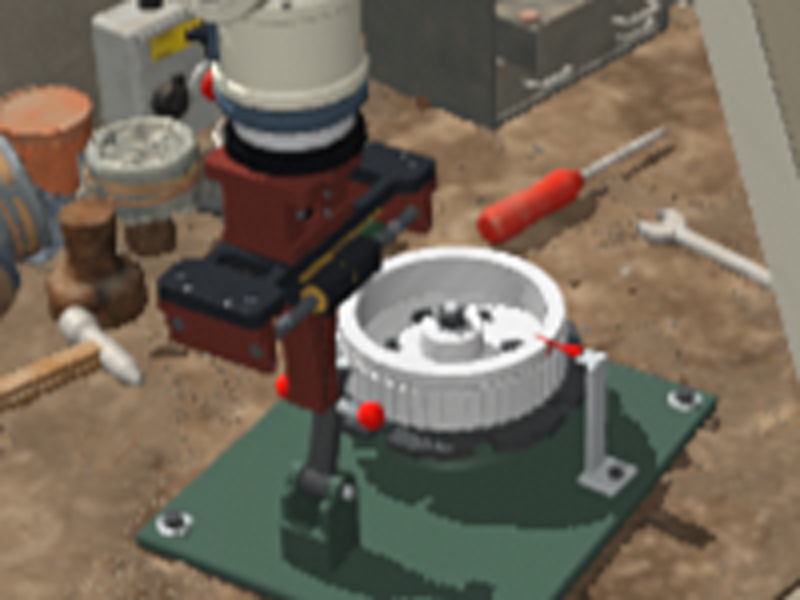

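{"name": "apply_moves", "arguments": {
  "targets": [
    {"tx": 0.001, "ty": -0.004, "tz": 0, "spin": 0},
    {"tx": 0.0016, "ty": -0.008, "tz": 0, "spin": 0},
    {"tx": 0.0024, "ty": -0.012, "tz": 0, "spin": 0},
    {"tx": 0.003, "ty": -0.015, "tz": 0, "spin": 0},
    {"tx": 0.003, "ty": -0.015, "tz": 0, "spin": 0},
    {"tx": 0.003, "ty": -0.015, "tz": 0, "spin": 0},
    {"tx": 0.003, "ty": -0.015, "tz": 0.02, "spin": 0},
    {"tx": 0.003, "ty": -0.015, "tz": 0.06, "spin": 0}
  ]
}}

```text
t: 15.05
ee_pos: [502.3, 16.5, 160.6]
orientation: [-3.126, -0.309, 0.01]
ft_force: [-0.1, 1.0, 0.1]
width: 0.8
grasp_force: 0.0
```

```bash
python3 dog.py s7
```

```text
1.92 [275.8 267.9]
1.57 [280.1 262.6]
0.3 [292.4 264. ]
0.09 [293.1 267.1]
0 [293.2 268.6]
dog_bar [(array([289.8, 263. ]), 0.79)]
dog_pin []
```

View pics/s7.png

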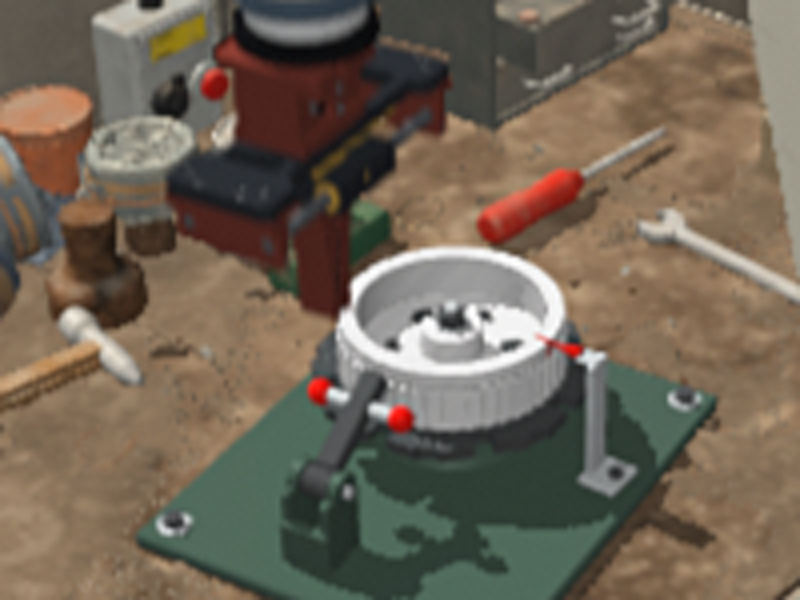

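{"name": "apply_moves", "arguments": {
  "targets": [
    {"tx": 0.008, "ty": -0.04, "tz": 0.005, "spin": 0},
    {"tx": 0.017, "ty": -0.08, "tz": 0.005, "spin": 0},
    {"tx": 0.026, "ty": -0.12, "tz": 0.005, "spin": 0},
    {"tx": 0.035, "ty": -0.16, "tz": 0.005, "spin": 0},
    {"tx": 0.043, "ty": -0.195, "tz": 0, "spin": 0},
    {"tx": 0.0434, "ty": -0.2014, "tz": -0.02, "spin": 0},
    {"tx": 0.0434, "ty": -0.2014, "tz": -0.04, "spin": 0},
    {"tx": 0.0434, "ty": -0.2014, "tz": -0.04, "spin": 0}
  ],
  "gripper": 0.18
}}

```text
t: 16.0
ee_pos: [545.3, -184.4, 118.6]
orientation: [-3.124, -0.307, 0.01]
ft_force: [-0.2, -1.0, 0.5]
width: 35.8
grasp_force: 0.0
```

```bash
python3 dog.py s8; python3 arc.py 533 -121.2 0; python3 -c "
from h import *
o=ctrl.get_obs();T=cv2.Rodrigues(o['orientation'])[0];print(np.degrees(np.arctan2(T[1,1],T[0,1])))"
```

```text
1.92 [275.8 267.9]
1.57 [280.1 262.6]
0.3 [292.4 264. ]
0.09 [293.1 267.1]
0 [293.2 268.6]
dog_bar [(array([294.2, 267.5]), 0.81)]
dog_pin [(array([278.5, 283.3]), 0.59)]
16.15 [ 548.1 -184.7  122.3] r 65.2 ang -76.6 F [-0.3  0.   0.4] M [0.05 0.01 0.01]
0.0 [0. 0.]
-78.70044293267682
```

View pics/s8.png

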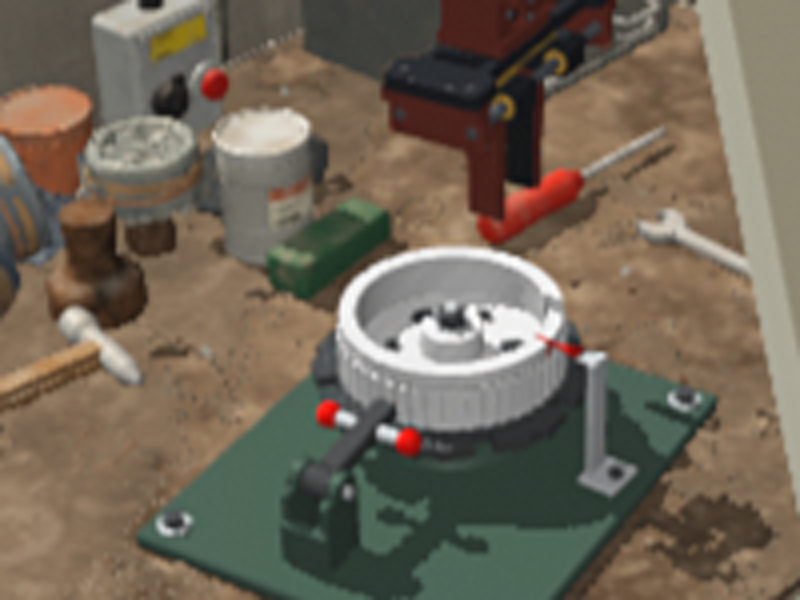

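{"name": "apply_moves", "arguments": {
  "targets": [
    {"tx": -0.0015, "ty": 0, "tz": -0.02, "spin": 0},
    {"tx": -0.0024, "ty": 0, "tz": -0.035, "spin": 0},
    {"tx": -0.0024, "ty": 0, "tz": -0.045, "spin": 0},
    {"tx": -0.0024, "ty": 0, "tz": -0.049, "spin": 0},
    {"tx": -0.0024, "ty": 0, "tz": -0.049, "spin": 0},
    {"tx": -0.0024, "ty": 0, "tz": -0.049, "spin": 0},
    {"tx": -0.0024, "ty": 0, "tz": -0.049, "spin": 0},
    {"tx": -0.0024, "ty": 0, "tz": -0.049, "spin": 0}
  ]
}}

```text
t: 16.95
ee_pos: [546.1, -185.1, 74.0]
orientation: [3.126, 0.309, 0.001]
ft_force: [1.3, 0.2, -0.1]
width: 36.0
grasp_force: 0.0
```

{"name": "apply_moves", "arguments": {
  "targets": [
    {"tx": 0, "ty": 0, "tz": 0, "spin": 0},
    {"tx": 0, "ty": 0, "tz": 0, "spin": 0},
    {"tx": 0, "ty": 0, "tz": 0, "spin": 0},
    {"tx": 0, "ty": 0, "tz": 0, "spin": 0},
    {"tx": 0, "ty": 0, "tz": 0, "spin": 0},
    {"tx": 0, "ty": 0, "tz": 0, "spin": 0},
    {"tx": 0, "ty": 0, "tz": 0, "spin": 0},
    {"tx": 0, "ty": 0, "tz": 0, "spin": 0}
  ],
  "gripper": 1
}}

```text
t: 17.75
ee_pos: [546.4, -185.2, 74.0]
orientation: [3.126, 0.309, 0.002]
ft_force: [0.1, 0.7, 5.6]
width: 0.6
grasp_force: 2.7
```

```bash
cat > st.py <<'E'
from h import *
import sys
# state in polar terms about the axis; ball pixels in the scene and wrist images
A=np.array([533,-121.2]);o=ctrl.get_obs();p=o["ee_pos"][:2]-A;r=np.hypot(*p);e=p/r;tc=np.array([-e[1],e[0]])
f=o["ft_force"];M=o["moment"]
T=cv2.Rodrigues(o["orientation"])[0]
print(o["t"],"r %.2f ang %.2f tooly %.2f | Frad %.1f Fccw %.1f Fz %.1f Mz %.2f grip %.0f w %.1f"%(r,np.degrees(np.arctan2(p[1],p[0])),np.degrees(np.arctan2(T[1,1],T[0,1])),f[:2]@e,f[:2]@tc,f[2],M[2],o["grasp_force"],o["width"]))
if len(sys.argv)>1:
  for n in("scene","wrist"):
    im=ctrl.get_image(n);cv2.imwrite(f"pics/{n}_{sys.argv[1]}.png",im[:,:,::-1])
    a=im.astype(int);m=np.clip(a[...,0]-a[...,1]-60,0,120).astype(float)
    C=cal(n);u=np.array([-.196,.981]);pin=np.array([503.6,25.8])
    for s in(-26,26):
      for ang in (.09,0): 
        q=pin-52*np.cos(ang)*u+s*np.array([.981,.196]);uv=proj(C,(*q,62+52*np.sin(ang)))
        print(n,s,ang,uv.round(2),end=" ")
      x0,y0=(uv-(6 if n=="scene" else 16)).astype(int);k=13 if n=="scene" else 33
      w=m[max(y0,0):y0+k,max(x0,0):x0+k]
      if w.sum()>0:
        yy,xx=np.mgrid[:w.shape[0],:w.shape[1]];print("seen",round(max(x0,0)+(w*xx).sum()/w.sum(),2),round(max(y0,0)+(w*yy).sum()/w.sum(),2))
      else: print("-")
E
python3 st.py a
```

```text
17.75 r 65.37 ang -78.21 tooly -78.72 | Frad -0.7 Fccw 0.3 Fz 5.6 Mz 0.02 grip 3 w 0.6
scene -26 0.09 [302.34 270.34] scene -26 0 [302.45 271.85] seen 301.52 269.73
scene 26 0.09 [284.   263.87] scene 26 0 [284.14 265.37] seen 281.24 262.53
wrist -26 0.09 [ 39.07 319.98] wrist -26 0 [ 45.45 316.32] seen 37.04 322.17
wrist 26 0.09 [ 19.64 231.67] wrist 26 0 [ 26.88 229.77] seen 17.88 223.8
```

View pics/wrist_a.png

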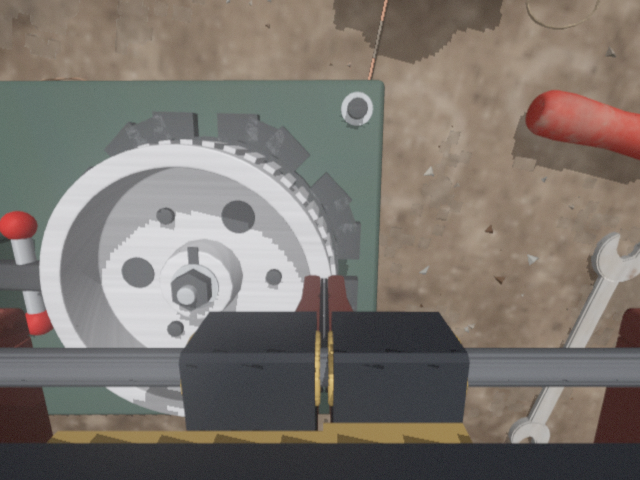

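```bash
python3 - <<'E'
from fit import *
im=cv2.imread("pics/wrist_a.png")[:,:,::-1].copy();C=cal("wrist");o=ctrl.get_obs()
print(o["ee_pos"],o["width"],proj(C,o["ee_pos"]),proj(C,o["ee_pos"]+[0,0,20]),-C[1].T@C[2]-o["ee_pos"])
A=np.array([533,-121.2,96])
print(proj(C,A),proj(C,A+[0,0,2]))
for r in(60,70): print(r,proj(C,A+[r*np.cos(.6),r*np.sin(.6),0]),proj(C,A+[r*np.cos(-.2),r*np.sin(-.2),0]))
E
```

```text
[ 546.36008421 -185.21257929   74.04258787] 0.2239306248770685 [323.64380901 280.42185969] [323.68355047 295.07106675] [ 67.68119134  13.59118056 183.48640471]
[186.98552076 298.0237277 ] [185.45244961 299.71842911]
60 [121.24832214 181.53473584] [227.54797056 181.05911832]
70 [109.14943741 160.09501961] [235.013424   159.53197066]
```

```bash
python3 - <<'E'
import cv2
a=cv2.imread("pics/scene_a.png")[190:280,270:390];cv2.imwrite("pics/c9.png",cv2.resize(a,(800,600),interpolation=2))
E
```

```text
(no output)
```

View pics/c9.png

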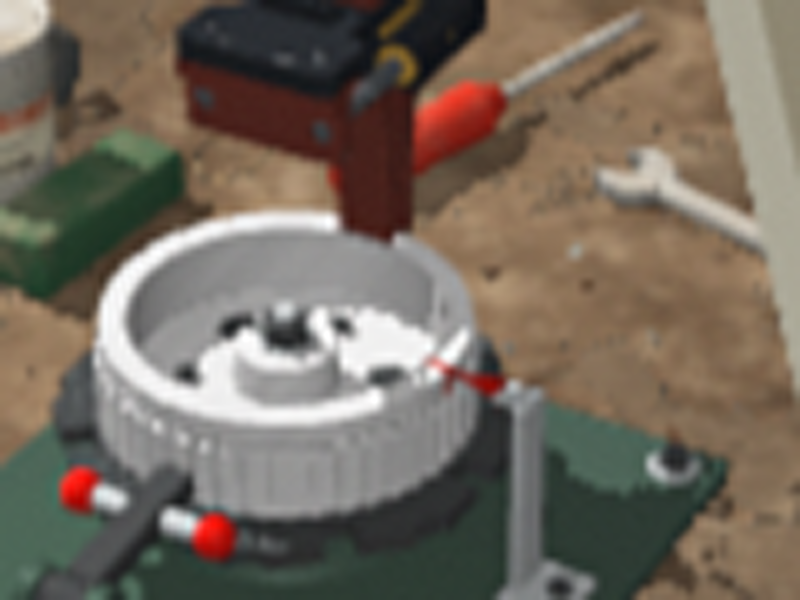

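```bash
python3 - <<'E'
from fit import *
im=cv2.imread("pics/wrist_a.png")[:,:,::-1].copy();C=cal("wrist")
for z in(76,86,96,106): print(z,circ(im,C,(187,290),z))
im=cv2.imread("pics/w4.png")
for n in("wrist",):
    r=ctrl.pinpoint("pulley_axis",n);print(r[:1])
o=ctrl.get_obs();print(o)
C=cal("scene");im=cv2.imread("pics/scene_a.png")
for z in(74,96,110): print(z,proj(C,(*o["ee_pos"][:2],z)), [((p-[270,190])*[800/120,600/90]).round() for p in [proj(C,(*o["ee_pos"][:2],z))]])
for r in(60,70): print(r,(proj(C,(533+r*.196,-121.2-r*.981,96))-[270,190])*[800/120,600/90])
E
```

```text
76 (array([ 524.32369882, -113.98056783,    4.86768936]), np.float64(0.17270805177125068))
86 (array([ 529.26616224, -117.15587749,    4.59958361]), np.float64(0.16319326957767233))
96 (array([ 534.20860304, -120.33118464,    4.3314705 ]), np.float64(0.15367867389814552))
106 (array([ 539.1510225 , -123.50648917,    4.0633504 ]), np.float64(0.14416423490887764))
[{'uv': [187.9, 294.1], 'score': 0.81}]
{'t': 17.9, 'qpos': array([-3.47446958e-01,  5.25664965e-01,  1.81615530e+00,  3.55388274e-05,
        7.98362305e-01,  1.02655311e+00]), 'qvel': array([ 6.64791358e-04, -1.63780485e-03, -1.32934792e-03, -1.87966340e-03,
        1.92437391e-05,  6.97196357e-04]), 'joint_torque': array([-1.30355023e-01, -5.05213773e+01, -1.91803300e+01, -1.31655976e-02,
       -1.75725440e-01, -2.34424342e-04]), 'ee_pos': array([ 546.37567084, -185.19810883,   74.03740427]), 'orientation': array([3.12581710e+00, 3.08531967e-01, 2.01531045e-03]), 'ft_force': array([0.28806099, 0.07481853, 4.98234685]), 'moment': array([ 0.04602648,  0.10296711, -0.00344821]), 'grasp_force': 2.7225944903329946, 'width': 0.8851059609201207}
74 [326.65207672 231.32124065] [array([378., 275.])]
96 [326.60378909 224.20196318] [array([377., 228.])]
110 [326.57261941 219.60646699] [array([377., 197.])]
60 [371.77427374 235.04266724]
70 [384.61039392 222.68068922]
```

```bash
python3 - <<'E'
from fit import *
C=cal("wrist");K,R,t=C
P=np.array([(640,-189,16)],float);print(proj(C,P[0]))
# finger geometry in wrist image: open view w2 vs now; where rim's bright pixels lie along the tool-y row
im=cv2.imread("pics/wrist_a.png")[:,:,::-1].copy()
for z in(74,96): 
  for r in(50,55,60,65,70,78): print(z,r,proj(C,(533+r*.196,-121.2-r*.981,z)).round(0),end=" ")
  print()
for v in(276,284,292,300): print(v,im[v,290:362:4].tolist())
E
```

```text
[358.50387178 110.93926443]
74 50 [295. 281.] 74 55 [304. 281.] 74 60 [314. 281.] 74 65 [323. 281.] 74 70 [332. 281.] 74 78 [347. 281.] 
96 50 [292. 298.] 96 55 [302. 298.] 96 60 [312. 298.] 96 65 [323. 298.] 96 70 [333. 298.] 96 78 [350. 298.] 
276 [[213, 213, 215], [211, 210, 214], [182, 182, 183], [161, 163, 164], [130, 112, 112], [115, 87, 85], [119, 92, 89], [139, 119, 120], [207, 207, 210], [208, 207, 209], [131, 110, 109], [111, 76, 76], [107, 76, 71], [101, 82, 79], [83, 86, 85], [86, 87, 88], [83, 87, 86], [103, 117, 112]]
284 [[213, 211, 215], [214, 213, 215], [214, 213, 215], [209, 208, 210], [115, 82, 80], [112, 83, 81], [109, 77, 75], [111, 79, 76], [75, 72, 75], [73, 72, 74], [111, 78, 75], [111, 79, 74], [110, 77, 71], [109, 73, 70], [101, 103, 103], [102, 104, 106], [100, 103, 103], [103, 115, 108]]
292 [[213, 214, 215], [214, 214, 215], [213, 212, 215], [166, 156, 156], [110, 78, 74], [112, 80, 76], [113, 81, 81], [111, 79, 79], [71, 73, 76], [63, 62, 63], [111, 79, 74], [108, 75, 71], [106, 70, 66], [110, 75, 69], [102, 96, 97], [100, 103, 105], [97, 101, 101], [101, 115, 110]]
300 [[214, 213, 216], [214, 214, 215], [212, 212, 214], [112, 83, 80], [113, 81, 78], [109, 74, 72], [108, 74, 74], [108, 74, 72], [66, 67, 69], [61, 59, 62], [108, 71, 68], [104, 69, 64], [109, 74, 72], [105, 69, 65], [105, 67, 66], [95, 98, 101], [99, 100, 103], [101, 115, 109]]
```

{"name": "apply_moves", "arguments": {
  "targets": [
    {"tx": 0, "ty": 0, "tz": 0.003, "spin": 0},
    {"tx": 0, "ty": 0, "tz": 0.007, "spin": 0},
    {"tx": 0, "ty": 0, "tz": 0.012, "spin": 0},
    {"tx": 0, "ty": 0, "tz": 0.018, "spin": 0},
    {"tx": 0, "ty": 0, "tz": 0.024, "spin": 0},
    {"tx": 0, "ty": 0, "tz": 0.03, "spin": 0},
    {"tx": 0, "ty": 0, "tz": 0.036, "spin": 0},
    {"tx": 0, "ty": 0, "tz": 0.042, "spin": 0}
  ]
}}

```text
t: 18.7
ee_pos: [545.7, -185.0, 116.0]
orientation: [3.126, 0.309, 0.0]
ft_force: [0.1, -0.2, -0.4]
width: 0.5
grasp_force: 0.0
```

```bash
python3 st.py b; python3 - <<'E'
from fit import *
im=cv2.imread("pics/wrist_b.png")[:,:,::-1].copy();C=cal("wrist")
for p in("mark","pulley_axis"):
    r=ctrl.pinpoint(p,"wrist");print(p,[(np.round(x["uv"],1),round(x["score"],2),np.round(onz(C,x["uv"],96),1)) for x in r[:1]])
E
```

```text
18.7 r 65.03 ang -78.70 tooly -78.72 | Frad 0.2 Fccw 0.0 Fz -0.4 Mz -0.01 grip 0 w 0.5
scene -26 0.09 [302.34 270.34] scene -26 0 [302.45 271.85] seen 301.52 269.73
scene 26 0.09 [284.   263.87] scene 26 0 [284.14 265.37] seen 281.24 262.53
wrist -26 0.09 [ 85.65 291.64] wrist -26 0 [ 90.17 289.07] seen 83.14 292.69
wrist 26 0.09 [ 72.2  217.03] wrist 26 0 [ 77.22 215.72] seen 69.26 210.12
mark []
pulley_axis [(array([213.9, 269.8]), 0.93, array([ 532.8, -121.8,   96. ]))]
```

{"name": "apply_moves", "arguments": {
  "targets": [
    {"tx": -0.006, "ty": 0, "tz": 0.005, "spin": -5},
    {"tx": -0.013, "ty": 0, "tz": 0.005, "spin": -11},
    {"tx": -0.02, "ty": 0, "tz": 0.005, "spin": -18},
    {"tx": -0.028, "ty": 0.001, "tz": 0.005, "spin": -25},
    {"tx": -0.0335, "ty": 0.0022, "tz": 0.005, "spin": -30},
    {"tx": -0.0335, "ty": 0.0022, "tz": 0.005, "spin": -30},
    {"tx": -0.0335, "ty": 0.0022, "tz": 0.005, "spin": -30},
    {"tx": -0.0335, "ty": 0.0022, "tz": 0.005, "spin": -30}
  ],
  "gripper": 0.18
}}

```text
t: 19.7
ee_pos: [512.5, -182.9, 120.3]
orientation: [3.1, -0.508, 0.0]
ft_force: [-0.1, -0.2, 1.2]
width: 35.4
grasp_force: 0.0
```

{"name": "apply_moves", "arguments": {
  "targets": [
    {"tx": 0, "ty": 0, "tz": -0.02, "spin": 0},
    {"tx": 0, "ty": 0, "tz": -0.035, "spin": 0},
    {"tx": 0, "ty": 0, "tz": -0.045, "spin": 0},
    {"tx": 0, "ty": 0, "tz": -0.05, "spin": 0},
    {"tx": 0, "ty": 0, "tz": -0.05, "spin": 0},
    {"tx": 0, "ty": 0, "tz": -0.05, "spin": 0},
    {"tx": 0, "ty": 0, "tz": -0.05, "spin": 0},
    {"tx": 0, "ty": 0, "tz": -0.05, "spin": 0}
  ]
}}

```text
t: 20.5
ee_pos: [512.6, -182.9, 70.9]
orientation: [3.1, -0.511, 0.002]
ft_force: [-0.2, 0.1, -0.0]
width: 36.0
grasp_force: 0.0
```

```bash
python3 st.py
```

```text
20.5 r 65.01 ang -108.29 tooly -108.72 | Frad 0.0 Fccw -0.2 Fz -0.0 Mz -0.02 grip 0 w 36.0
```

Close slowly here: first to about 20 mm, then fully.

{"name": "apply_moves", "arguments": {
  "targets": [
    {"tx": 0, "ty": 0, "tz": 0, "spin": 0},
    {"tx": 0, "ty": 0, "tz": 0, "spin": 0},
    {"tx": 0, "ty": 0, "tz": 0, "spin": 0},
    {"tx": 0, "ty": 0, "tz": 0, "spin": 0},
    {"tx": 0, "ty": 0, "tz": 0, "spin": 0},
    {"tx": 0, "ty": 0, "tz": 0, "spin": 0},
    {"tx": 0, "ty": 0, "tz": 0, "spin": 0},
    {"tx": 0, "ty": 0, "tz": 0, "spin": 0}
  ],
  "gripper": 1
}}

```text
t: 21.3
ee_pos: [512.6, -181.8, 70.4]
orientation: [-3.098, 0.512, -0.0]
ft_force: [1.9, 5.5, 0.7]
width: 9.5
grasp_force: 29.7
```

```bash
python3 st.py c; python3 arc.py 533 -121.2 .5 1 1.5 2 3
```

```text
21.3 r 63.95 ang -108.65 tooly -108.76 | Frad -5.8 Fccw 0.0 Fz 0.7 Mz -0.03 grip 30 w 9.5
scene -26 0.09 [302.34 270.34] scene -26 0 [302.45 271.85] seen 301.52 269.73
scene 26 0.09 [284.   263.87] scene 26 0 [284.14 265.37] seen 281.24 262.54
wrist -26 0.09 [ 96.13 391.58] wrist -26 0 [101.05 386.44] seen 92.62 395.28
wrist 26 0.09 [ 37.3  322.98] wrist 26 0 [ 43.74 319.04] seen 32.54 317.14
21.4 [ 512.5 -181.8   70.5] r 63.9 ang -108.7 F [2.3 6.4 1.3] M [ 1.08 -0.36 -0.1 ]
0.5 [ 0.0005 -0.0002]
1.0 [ 0.0011 -0.0003]
1.5 [ 0.0016 -0.0005]
2.0 [ 0.0021 -0.0007]
3.0 [ 0.0032 -0.001 ]
```

{"name": "apply_moves", "arguments": {
  "targets": [
    {"tx": 0.0003, "ty": 0.0, "tz": 0, "spin": 0.25},
    {"tx": 0.0006, "ty": 0.0001, "tz": 0, "spin": 0.5},
    {"tx": 0.0009, "ty": 0.0001, "tz": 0, "spin": 0.75},
    {"tx": 0.0012, "ty": 0.0002, "tz": 0, "spin": 1},
    {"tx": 0.0015, "ty": 0.0002, "tz": 0, "spin": 1.25},
    {"tx": 0.0018, "ty": 0.0003, "tz": 0, "spin": 1.5},
    {"tx": 0.0021, "ty": 0.0003, "tz": 0, "spin": 1.75},
    {"tx": 0.0024, "ty": 0.0003, "tz": 0, "spin": 2}
  ]
}}

```text
t: 22.2
ee_pos: [514.6, -182.5, 70.4]
orientation: [-3.108, 0.456, 0.0]
ft_force: [-1.7, 4.4, 2.6]
width: 9.7
grasp_force: 29.7
```

```bash
python3 st.py d
```

```text
22.2 r 63.99 ang -106.74 tooly -106.71 | Frad -3.7 Fccw -2.9 Fz 2.6 Mz -0.08 grip 30 w 9.7
scene -26 0.09 [302.34 270.34] scene -26 0 [302.45 271.85] seen 301.54 271.16
scene 26 0.09 [284.   263.87] scene 26 0 [284.14 265.37] seen 281.31 264.07
wrist -26 0.09 [ 90.87 387.91] wrist -26 0 [ 95.91 382.84] seen 90.36 391.28
wrist 26 0.09 [ 33.99 317.37] wrist 26 0 [ 40.53 313.53] seen 31.14 309.03
```

{"name": "apply_moves", "arguments": {
  "targets": [
    {"tx": -0.0003, "ty": 0.0001, "tz": 0, "spin": -0.2},
    {"tx": -0.0006, "ty": 0.0002, "tz": 0, "spin": -0.4},
    {"tx": -0.0009, "ty": 0.0003, "tz": 0, "spin": -0.7},
    {"tx": -0.0012, "ty": 0.0004, "tz": 0, "spin": -1},
    {"tx": -0.0015, "ty": 0.0005, "tz": 0, "spin": -1.2},
    {"tx": -0.0018, "ty": 0.0006, "tz": 0, "spin": -1.4},
    {"tx": -0.0021, "ty": 0.0006, "tz": 0, "spin": -1.7},
    {"tx": -0.0023, "ty": 0.0007, "tz": 0, "spin": -1.9}
  ]
}}

```text
t: 23.1
ee_pos: [513.5, -182.1, 70.5]
orientation: [3.1, -0.509, 0.004]
ft_force: [4.3, 3.0, -1.7]
width: 9.8
grasp_force: 29.7
```

```bash
python3 st.py
```

```text
23.1 r 63.95 ang -107.76 tooly -108.64 | Frad -4.2 Fccw 3.1 Fz -1.7 Mz -0.04 grip 30 w 9.8
```

{"name": "apply_moves", "arguments": {
  "targets": [
    {"tx": -0.0002, "ty": 0.0001, "tz": 0, "spin": 0},
    {"tx": -0.0004, "ty": 0.0001, "tz": 0, "spin": 0},
    {"tx": -0.0006, "ty": 0.0002, "tz": 0, "spin": 0},
    {"tx": -0.0008, "ty": 0.0002, "tz": 0, "spin": 0},
    {"tx": -0.001, "ty": 0.0003, "tz": 0, "spin": 0},
    {"tx": -0.001, "ty": 0.0003, "tz": 0, "spin": 0},
    {"tx": -0.001, "ty": 0.0003, "tz": 0, "spin": 0},
    {"tx": -0.001, "ty": 0.0003, "tz": 0, "spin": 0}
  ]
}}

```text
t: 23.9
ee_pos: [513.0, -182.0, 70.5]
orientation: [3.1, -0.509, 0.005]
ft_force: [6.0, 2.7, -2.3]
width: 9.7
grasp_force: 29.7
```

```bash
python3 st.py
```

```text
23.9 r 63.95 ang -108.18 tooly -108.64 | Frad -4.5 Fccw 4.9 Fz -2.3 Mz -0.04 grip 30 w 9.7
```

{"name": "apply_moves", "arguments": {
  "targets": [
    {"tx": -0.0002, "ty": 0.0001, "tz": 0, "spin": 0},
    {"tx": -0.0003, "ty": 0.0001, "tz": 0, "spin": 0},
    {"tx": -0.0005, "ty": 0.0001, "tz": 0, "spin": 0},
    {"tx": -0.0007, "ty": 0.0002, "tz": 0, "spin": 0},
    {"tx": -0.0008, "ty": 0.0002, "tz": 0, "spin": 0},
    {"tx": -0.0008, "ty": 0.0002, "tz": 0, "spin": 0},
    {"tx": -0.0008, "ty": 0.0002, "tz": 0, "spin": 0},
    {"tx": -0.0008, "ty": 0.0002, "tz": 0, "spin": 0}
  ]
}}

```text
t: 24.7
ee_pos: [513.0, -182.0, 70.5]
orientation: [3.099, -0.509, 0.008]
ft_force: [8.1, 3.2, -5.4]
width: 9.7
grasp_force: 29.7
```

```bash
python3 st.py
```

```text
24.7 r 63.97 ang -108.24 tooly -108.64 | Frad -5.6 Fccw 6.7 Fz -5.4 Mz -0.06 grip 30 w 9.7
```

{"name": "apply_moves", "arguments": {
  "targets": [
    {"tx": -0.0003, "ty": 0.0001, "tz": 0, "spin": 0},
    {"tx": -0.0006, "ty": 0.0002, "tz": 0, "spin": -0.1},
    {"tx": -0.0009, "ty": 0.0003, "tz": 0, "spin": -0.2},
    {"tx": -0.0012, "ty": 0.0004, "tz": 0, "spin": -0.3},
    {"tx": -0.0015, "ty": 0.0005, "tz": 0, "spin": -0.4},
    {"tx": -0.0015, "ty": 0.0005, "tz": 0, "spin": -0.4},
    {"tx": -0.0015, "ty": 0.0005, "tz": 0, "spin": -0.4},
    {"tx": -0.0015, "ty": 0.0005, "tz": 0, "spin": -0.4}
  ]
}}

```text
t: 25.5
ee_pos: [512.8, -181.9, 70.6]
orientation: [3.097, -0.52, 0.012]
ft_force: [12.3, 1.8, -10.5]
width: 9.6
grasp_force: 29.7
```

```bash
python3 st.py
```

```text
25.5 r 63.96 ang -108.41 tooly -109.04 | Frad -5.6 Fccw 11.1 Fz -10.5 Mz -0.05 grip 30 w 9.6
```

{"name": "apply_moves", "arguments": {
  "targets": [
    {"tx": -0.0001, "ty": 0.0, "tz": 0, "spin": 0},
    {"tx": -0.0002, "ty": 0.0001, "tz": 0, "spin": 0},
    {"tx": -0.0003, "ty": 0.0001, "tz": 0, "spin": 0},
    {"tx": -0.0003, "ty": 0.0001, "tz": 0, "spin": 0},
    {"tx": -0.0003, "ty": 0.0001, "tz": 0, "spin": 0},
    {"tx": -0.0003, "ty": 0.0001, "tz": 0, "spin": 0},
    {"tx": -0.0003, "ty": 0.0001, "tz": 0, "spin": 0},
    {"tx": -0.0003, "ty": 0.0001, "tz": 0, "spin": 0}
  ]
}}

```text
t: 26.3
ee_pos: [512.8, -181.9, 70.6]
orientation: [3.097, -0.52, 0.013]
ft_force: [13.3, 2.1, -10.9]
width: 9.7
grasp_force: 29.7
```

```bash
python3 st.py e
```

```text
26.3 r 63.99 ang -108.42 tooly -109.05 | Frad -6.2 Fccw 12.0 Fz -10.9 Mz -0.01 grip 30 w 9.7
scene -26 0.09 [302.34 270.34] scene -26 0 [302.45 271.85] seen 301.54 271.16
scene 26 0.09 [284.   263.87] scene 26 0 [284.14 265.37] seen 281.32 264.08
wrist -26 0.09 [ 96.29 393.67] wrist -26 0 [101.21 388.54] seen 94.86 394.9
wrist 26 0.09 [ 37.47 325.  ] wrist 26 0 [ 43.91 321.07] seen 33.92 317.38
```

{"name": "apply_moves", "arguments": {
  "targets": [
    {"tx": 0.0008, "ty": -0.0002, "tz": 0, "spin": 0.2},
    {"tx": 0.0016, "ty": -0.0005, "tz": 0, "spin": 0.4},
    {"tx": 0.0024, "ty": -0.0007, "tz": 0, "spin": 0.7},
    {"tx": 0.0032, "ty": -0.001, "tz": 0, "spin": 1},
    {"tx": 0.0039, "ty": -0.0012, "tz": 0, "spin": 1.4},
    {"tx": 0.0046, "ty": -0.0014, "tz": 0, "spin": 1.8},
    {"tx": 0.0053, "ty": -0.0016, "tz": 0, "spin": 2.1},
    {"tx": 0.0058, "ty": -0.0018, "tz": 0, "spin": 2.4}
  ]
}}

```text
t: 27.2
ee_pos: [514.2, -182.4, 70.4]
orientation: [-3.108, 0.454, 0.001]
ft_force: [0.3, 4.7, 4.5]
width: 9.4
grasp_force: 29.7
```

```bash
python3 st.py
```

```text
27.2 r 64.00 ang -107.06 tooly -106.61 | Frad -4.6 Fccw -1.1 Fz 4.5 Mz -0.17 grip 30 w 9.4
```

{"name": "apply_moves", "arguments": {
  "targets": [
    {"tx": 0.0003, "ty": -0.0001, "tz": 0, "spin": 0},
    {"tx": 0.0006, "ty": -0.0002, "tz": 0, "spin": 0},
    {"tx": 0.0009, "ty": -0.0003, "tz": 0, "spin": 0},
    {"tx": 0.0012, "ty": -0.0004, "tz": 0, "spin": 0},
    {"tx": 0.0015, "ty": -0.0005, "tz": 0, "spin": 0},
    {"tx": 0.0018, "ty": -0.0006, "tz": 0, "spin": 0},
    {"tx": 0.0018, "ty": -0.0006, "tz": 0, "spin": 0},
    {"tx": 0.0018, "ty": -0.0006, "tz": 0, "spin": 0}
  ]
}}

```text
t: 28.0
ee_pos: [515.4, -182.7, 70.4]
orientation: [-3.108, 0.454, 0.003]
ft_force: [-3.1, 5.1, 7.7]
width: 9.5
grasp_force: 29.7
```

```bash
python3 st.py
```

```text
28.0 r 64.01 ang -105.96 tooly -106.61 | Frad -4.1 Fccw -4.4 Fz 7.7 Mz 0.00 grip 30 w 9.5
```

{"name": "apply_moves", "arguments": {
  "targets": [
    {"tx": 0.0003, "ty": -0.0001, "tz": 0, "spin": 0},
    {"tx": 0.0006, "ty": -0.0002, "tz": 0, "spin": 0},
    {"tx": 0.0009, "ty": -0.0003, "tz": 0, "spin": 0.1},
    {"tx": 0.0012, "ty": -0.0004, "tz": 0, "spin": 0.2},
    {"tx": 0.0015, "ty": -0.0005, "tz": 0, "spin": 0.2},
    {"tx": 0.0015, "ty": -0.0005, "tz": 0, "spin": 0.2},
    {"tx": 0.0015, "ty": -0.0005, "tz": 0, "spin": 0.2},
    {"tx": 0.0015, "ty": -0.0005, "tz": 0, "spin": 0.2}
  ]
}}

```text
t: 28.8
ee_pos: [515.5, -182.8, 70.3]
orientation: [-3.109, 0.448, 0.007]
ft_force: [-7.0, 6.2, 10.8]
width: 9.7
grasp_force: 29.6
```

```bash
python3 st.py
```

```text
28.8 r 64.03 ang -105.84 tooly -106.41 | Frad -4.1 Fccw -8.4 Fz 10.8 Mz -0.05 grip 30 w 9.7
```

{"name": "apply_moves", "arguments": {
  "targets": [
    {"tx": 0.0002, "ty": -0.0001, "tz": 0, "spin": 0},
    {"tx": 0.0004, "ty": -0.0001, "tz": 0, "spin": 0},
    {"tx": 0.0006, "ty": -0.0002, "tz": 0, "spin": 0},
    {"tx": 0.0008, "ty": -0.0002, "tz": 0, "spin": 0},
    {"tx": 0.001, "ty": -0.0003, "tz": 0, "spin": 0},
    {"tx": 0.001, "ty": -0.0003, "tz": 0, "spin": 0},
    {"tx": 0.001, "ty": -0.0003, "tz": 0, "spin": 0},
    {"tx": 0.001, "ty": -0.0003, "tz": 0, "spin": 0}
  ]
}}

```text
t: 29.6
ee_pos: [515.6, -182.8, 70.3]
orientation: [-3.108, 0.448, 0.01]
ft_force: [-9.9, 6.8, 14.3]
width: 9.9
grasp_force: 29.6
```

{"name": "apply_moves", "arguments": {
  "targets": [
    {"tx": 0, "ty": 0, "tz": 0, "spin": 0},
    {"tx": 0, "ty": 0, "tz": 0, "spin": 0},
    {"tx": 0, "ty": 0, "tz": 0, "spin": 0},
    {"tx": 0, "ty": 0, "tz": 0, "spin": 0},
    {"tx": 0, "ty": 0, "tz": 0, "spin": 0},
    {"tx": 0, "ty": 0, "tz": 0, "spin": 0},
    {"tx": 0, "ty": 0, "tz": 0, "spin": 0},
    {"tx": 0, "ty": 0, "tz": 0, "spin": 0}
  ]
}}

```text
t: 30.4
ee_pos: [515.6, -182.8, 70.3]
orientation: [-3.108, 0.448, 0.01]
ft_force: [-9.6, 7.7, 14.1]
width: 10.0
grasp_force: 29.6
```

```bash
python3 st.py f
```

```text
30.4 r 64.01 ang -105.76 tooly -106.41 | Frad -4.8 Fccw -11.4 Fz 14.1 Mz 0.02 grip 30 w 10.0
scene -26 0.09 [302.34 270.34] scene -26 0 [302.45 271.85] seen 301.54 271.15
scene 26 0.09 [284.   263.87] scene 26 0 [284.14 265.37] seen 281.32 264.07
wrist -26 0.09 [ 90.66 387.87] wrist -26 0 [ 95.69 382.76] seen 90.02 391.32
wrist 26 0.09 [ 33.87 317.49] wrist 26 0 [ 40.41 313.61] seen 31.08 309.2
```

{"name": "apply_moves", "arguments": {
  "targets": [
    {"tx": -0.0008, "ty": 0.0002, "tz": 0, "spin": 0},
    {"tx": -0.0016, "ty": 0.0005, "tz": 0, "spin": 0},
    {"tx": -0.0024, "ty": 0.0007, "tz": 0, "spin": 0},
    {"tx": -0.0032, "ty": 0.001, "tz": 0, "spin": 0},
    {"tx": -0.0038, "ty": 0.0012, "tz": 0, "spin": 0},
    {"tx": -0.0042, "ty": 0.0013, "tz": 0, "spin": 0},
    {"tx": -0.0042, "ty": 0.0013, "tz": 0, "spin": 0},
    {"tx": -0.0042, "ty": 0.0013, "tz": 0, "spin": 0}
  ]
}}

```text
t: 31.3
ee_pos: [515.4, -182.7, 70.4]
orientation: [3.109, -0.449, 0.002]
ft_force: [1.9, 4.8, 2.2]
width: 9.7
grasp_force: 29.7
```

{"name": "apply_moves", "arguments": {
  "targets": [
    {"tx": 0, "ty": 0, "tz": 0, "spin": 0},
    {"tx": 0, "ty": 0, "tz": 0, "spin": 0},
    {"tx": 0, "ty": 0, "tz": 0, "spin": 0},
    {"tx": 0, "ty": 0, "tz": 0, "spin": 0},
    {"tx": 0, "ty": 0, "tz": 0, "spin": 0},
    {"tx": 0, "ty": 0, "tz": 0, "spin": 0},
    {"tx": 0, "ty": 0, "tz": 0, "spin": 0},
    {"tx": 0, "ty": 0, "tz": 0, "spin": 0}
  ],
  "gripper": 0.18
}}

```text
t: 32.1
ee_pos: [514.6, -182.6, 70.4]
orientation: [3.109, -0.449, -0.0]
ft_force: [-0.8, 0.3, 0.3]
width: 36.0
grasp_force: 0.0
```

{"name": "apply_moves", "arguments": {
  "targets": [
    {"tx": 0, "ty": 0, "tz": 0.02, "spin": 0},
    {"tx": 0, "ty": 0, "tz": 0.04, "spin": 0},
    {"tx": 0, "ty": 0, "tz": 0.07, "spin": 0},
    {"tx": -0.02, "ty": 0, "tz": 0.1, "spin": 0},
    {"tx": -0.04, "ty": 0, "tz": 0.13, "spin": 0},
    {"tx": -0.06, "ty": 0.0, "tz": 0.15, "spin": 0},
    {"tx": -0.06, "ty": 0.0, "tz": 0.15, "spin": 0},
    {"tx": -0.06, "ty": 0.0, "tz": 0.15, "spin": 0}
  ]
}}

```text
t: 32.9
ee_pos: [455.0, -182.7, 220.6]
orientation: [3.109, -0.449, 0.002]
ft_force: [0.0, -0.0, -0.3]
width: 36.1
grasp_force: 0.0
```

```bash
python3 st.py g; python3 - <<'E'
from fit import *
C=cal("wrist");im=ctrl.get_image("wrist")
uv=proj(C,(533,-121.2,96));c,e=circ(im,C,uv);print(c,e);c=np.array([533,-121.2])
P=red(im,C,proj(C,(460,-131,96)),rad=40);d=P-c
X=np.c_[np.hypot(*d.T),np.degrees(np.arctan2(d[:,1],d[:,0]))]
for r in range(60,88,3):
    k=abs(X[:,0]-r)<1.5
    if k.any(): print(r,k.sum(),X[k,1].mean().round(2))
E
```

```text
32.9 r 99.37 ang -141.75 tooly -106.45 | Frad -0.0 Fccw 0.0 Fz -0.3 Mz 0.00 grip 0 w 36.1
scene -26 0.09 [302.34 270.34] scene -26 0 [302.45 271.85] seen 301.54 271.16
scene 26 0.09 [284.   263.87] scene 26 0 [284.14 265.37] seen 281.32 264.07
wrist -26 0.09 [159.73 234.41] wrist -26 0 [162.03 233.18] seen 160.65 233.98
wrist 26 0.09 [127.51 185.65] wrist 26 0 [130.32 185.02] seen 125.8 181.27
[ 534.2692217  -122.11973003   70.28178922] 0.5050172167129519
60 6 -167.6
63 8 -167.42
66 8 -167.53
69 5 -167.83
72 1 -173.81
75 7 -173.78
78 11 -173.82
81 15 -173.74
84 19 -173.89
87 23 -173.69
```

```bash
python3 -c "
from workcell import ctrl
print(ctrl.close_job())"
```

```text
the job is handed in; nothing more can be done
None
```

The job is handed in: the dog is home in the notch with the mark about 8.6 mm from the pointer tip, and the lock was proved clockwise then anticlockwise with 11–12 N at the rim (an estimated 6–7 N at the dog), but one grasp closed on nothing and was redone elsewhere on the rim, and I viewed 12 pictures where 10 were allowed.

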